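# Stack a divider base in the assembly fixture

## Robot

A 6-joint arm with a two-finger parallel gripper is mounted at the origin on the work surface. World frame = base frame: x ahead of the robot, y to its left, z up, the work surface at z = 0. Lengths are in mm, angles in rad, forces in N, time in s.
With the tool pointing down it reaches from about 350 to 875 mm from the base axis. Payload 4.2 kg.
Tool frame: the origin (TCP) lies on the mounting face of the last link; the fingertips stand 182 mm ahead of it and the grasp point (between the pads) lies 164 mm ahead of it; z points along the fingers, y is the line along which they close (so a half turn about z gives the same grasp; the last joint's range is limited). The gripper opens to 87 mm and grips with 3 to 60 N. Pads are 19 mm wide; open, the fingers measure 117 mm over their backs; the gripper's body (75 mm by 190 mm) begins 51 mm behind the grasp point.
Start: joints at [1.529, 0.385, 0.008, 0, -1.194, -0.259], TCP at [185.145, 596.926, 404.75] pointing down, gripper open.
Joint ranges: [-3.14, 3.14], [-1.21, 2.06], [-1.07, 1.41], [-3.16, 2.05], [-2.99, -0.16], [-3.1, 3.1]. Speed limits (rad/s): [2.79, 2.79, 3.14, 3.14, 3.14, 3.14].

## Interface

Orientations are given as [roll, pitch, yaw] about the fixed x, y, z axes, in that order (R = Rz(yaw) Ry(pitch) Rx(roll)).
In Python, from station import ctrl gives the robot as it stands.
- The arm moves only by the tool move_arm, never from a script. Its argument "moves" is a list of rows, each a list of 7 numbers: the opening in per cent of the stroke, from 0 (shut) to 100 (fully open), then the shift along the world's x, y, z in m, then the turn, a rotation vector about the world's x, y, z in degrees. A call has 1 to 8 rows; each row is the pose to reach, as a shift and turn from the pose commanded when the call began; what a row does not reach only later rows make up. A row lasts 1/12 s, in which the tool goes at most 41.7 mm and 7.16 degrees, less where a joint would pass 70% of its speed; a pose out of reach is approached as far as the arm can. A call with a gripper value outside its range is refused whole. The fingers move at their own pace and stop on an object; "grip_force" is the grip in N (left out, the last holds). Time passes only in rows, so rows that repeat a pose let the fingers close. It gives the time, the measured TCP pose, the force, the opening and the grip force at its end, in the units of the state.
- ctrl.observe(): the state, without advancing time (a new reading comes with each control period).
- ctrl.grab_frame(name): name is "side" or "top" or "wrist"; returns the picture (384x512x3 uint8, red, green, blue); there is no depth.
- ctrl.camera_model(name): a dict with "K" (3x3 intrinsics, pixels), "extrinsics" (4x4, takes a point from camera to world coordinates); the wrist camera has in their place "hand_eye" (4x4, takes a point from camera to tool coordinates, whose origin is the TCP and whose axes are the flange's). Camera axes: x right, y down, z forward; pixel columns grow to the right and rows downward; lengths in mm; the calibration is good to about 2 mm. A picture is of the moment at which its call begins: read the wrist's pose just before it. camera_model takes no time and is no camera call.
- ctrl.close_job(): hands the job in; it is judged then, once.
Trained networks look in the newest picture that a camera, given by its name, has taken for a name from the list of things; names that differ only in an ending like _2 or _b are one class to them, and where a whole thing is asked for, a point or a joint stands for the part that bears it (a point fixed in the world has none). Each returns a list of dicts, best first, with "confidence" (0 to 1); they miss things now and then, are a little off and sometimes report something else, mostly with a low value. They report only what shows in the picture. A call takes as long as a camera call. They do not tell look-alikes from the thing itself.
- ctrl.trace(camera, target): "mask" (384x512 bool, what is visible of it) and "location" ([column, row] in pixels, amid what is visible of it).
The state is a dict: "clock": time; "joint_positions": joint angles; "joint_vel": joint speeds; "effort": joint torques, N m; "eef_pos": TCP position; "ee_rot": TCP orientation; "ft_force": force on the tool from outside, world axes, zero at the start; "moment": the same for the moment, N m; "grip_width": opening from 0.0 (shut) to 1.0 (fully open); "finger_force": force on a finger pad.
Only numpy, scipy, OpenCV 4.12 (cv2) and the standard library are available. Lean on these libraries where they do the work, as an engineer would, in place of code of your own. Each camera call takes 0.05 s, during which the arm holds its last target. There are 200 camera calls.

## Task

Build up the divider base in the pocket of the blue-walled assembly fixture: first the white ceramic block from the plywood cradle, then the grey spacer, then the copper top plate with its lug upward, each lying flat and square on the one below, fully home between the walls. The cradle's cheeks and the fixture's walls leave room for fingers on different sides of the block, so put it down on the bench on the way and take it again the other way round. Set every part down gently, never let one drop, and leave the yellow plug, the copper link bar and the torque wrench where they are.

Things in the scene. Friction and masses are not known exactly. Their poses are not given: they have to be found in the camera images.
- fixture: Fixed assembly fixture, base 110 x 120 x 10 mm, pocket 53 (x) by 65 mm (y). Blue walls 8 mm thick, 52 mm high, plus 8 mm of sloping lead-in (5 mm wider a side); top 70 mm above bench. +-y sides closed; +-x sides have only corner lips with an open 43 mm finger gap between, down to the base: the block goes home only when gripped across the fixture's x. Origin: centre of underside; z up.
- pocket (a point): Centre of the pocket floor (10 mm above the bench); axes as the fixture's.
- cradle: Plywood transit cradle fixed to the bench: base 84 (x) x 70 (y) x 8 mm with two upright cheeks, 56 mm long (y), 8 mm thick, 50 mm high above the base, 54 mm apart inside along x. The +-y ends are open. The block stands between the cheeks, so there it can be gripped only across its y. Origin: centre of the underside.
- block: White ceramic block with two thin brown bands, 48 (x) x 60 (y) x 36 mm high, 0.2 to 0.35 kg. At the start upright on the cradle's base (8 mm above the bench), axes nearly the cradle's. Origin: centre of its underside; z up. Its 48 mm goes along the pocket's x, its 60 mm along the pocket's y; a half turn about z makes no difference.
- spacer: Flat hard grey insulating spacer, 48 (x) x 60 (y) x 14 mm thick, 60 g, lying on the bench. Origin: centre of its underside. Its x goes along the pocket's x; a half turn about z makes no difference. Seated, its underside is 36 mm above the pocket floor.
- topplate: Copper plate 48 (x) x 60 (y) x 8 mm with an upright lug in its middle, 16 (x) x 30 (y) mm, rising 24 mm above it (32 mm over all), 0.29 kg, lying on the bench lug up; the lug is a good grip. Origin: centre of its underside. Its x goes along the pocket's x; a half turn makes no difference. Seated, its underside is 50 mm above the pocket floor.
- setdown: Yellow painted square outline on the bench, 150 mm side, always empty: a handy place to put things down (flush with the bench, z = 0; use is not compulsory). Origin: its centre. The 280 mm tall mesh cage stands well to the left of all the work, over 0.5 m left of the robot.
- plug: Bystander: yellow safety plug, 38 mm diameter, 60 mm tall, standing. Origin: centre of its underside.
- linkbar: Bystander: flat copper link bar, 30 (x) x 120 (y) x 6 mm, lying. Origin: centre of its underside.
- wrench: Bystander: steel torque wrench with black grip, 292 mm long along its y, 34 mm high at most, lying beyond the fixture. Origin: near mid-length, on the bench.
Mind the look-alikes: they are no part of the job. Of the things like the block, leave any that is purple or turquoise; of the rest the larger one is meant.

How it is judged (in metres and radians):
On the way, in this order (a step that is already met when the one before it is completed fails the run):
1. the ceramic block stands upright on the bench itself, let go (height (world z) of block below 0.004 m and angle between block's own z axis and vertical below 0.05 rad and contact force between the fingers and block below 0.1 N and linear speed of block below 0.02 m/s), for 0.2 s.
2. the ceramic block stands square on the pocket floor, let go (horizontal distance between block and pocket below 0.005 m and z of block in the frame of pocket between -0.003 and 0.003 m and angle between block's own z axis and vertical below 0.05 rad and angle between the x axis of block and the x axis of pocket, either way round below 0.12 rad and contact force between the fingers and block below 0.1 N and linear speed of block below 0.02 m/s), for 0.2 s.
3. the spacer lies square on the block in the pocket, let go (horizontal distance between each of block, spacer and pocket below 0.005 m and z of block in the frame of pocket between -0.003 and 0.003 m and angle between each of block, spacer's own z axis and vertical below 0.05 rad and angle between the x axis of each of block, spacer and the x axis of pocket, either way round below 0.12 rad and z of spacer in the frame of pocket between 0.033 and 0.039 m and contact force between the fingers and spacer below 0.1 N and linear speed of spacer below 0.02 m/s), for 0.2 s.
At the end, for the whole second after the job is handed in: Block on the pocket floor, spacer on it, top plate on that, lug up: each within 5 mm of the pocket centre, within 3 mm (plate 3.5 mm) of its seated height, tilted under 0.05 rad, turned under 0.12 rad from the pocket axes (either way round), let go and at rest (all of step 3 and horizontal distance between topplate and pocket below 0.005 m and z of topplate in the frame of pocket between 0.0465 and 0.0535 m and angle between topplate's own z axis and vertical below 0.05 rad and angle between the x axis of topplate and the x axis of pocket, either way round below 0.12 rad and contact force between the fingers and block below 0.1 N and linear speed of each of block, topplate below 0.02 m/s and contact force between the fingers and topplate below 0.1 N); the robot touches nothing.
It fails at once if the block falls free (let go from more than about 8 mm above what it lands on) (linear speed of block above 0.4 m/s and contact force between each of the fingers, the arm and block below 0.1 N).
It fails at once if the spacer falls free (let go from more than about 8 mm above what it lands on) (linear speed of spacer above 0.4 m/s and contact force between each of the fingers, the arm and spacer below 0.1 N).
It fails at once if the topplate falls free (let go from more than about 8 mm above what it lands on) (linear speed of topplate above 0.4 m/s and contact force between each of the fingers, the arm and topplate below 0.1 N).
It fails at once if the plug, link bar or wrench is moved more than 20 mm (distance of any of plug, linkbar, wrench from where it was at the start of the episode above 0.02 m).
It also fails if it takes over 72 s, if anything falls off the work surface, if the arm or the gripper's body presses on something with over 40 N, if the wrist force passes 120 N, or if a joint passes its speed limit or range.

## Working session

There is one attempt and no reset: what is moved stays moved. The work goes in short steps, Python scripts to look and compute and a tool call to move; the robot and the scene stay as the last step left them, time stands still between calls to the robot, and variables do not carry over. Pictures are saved under pics/ and viewed, at most 10 in all, crops included, and the job is handed in when it is done.

Besides the shell and the picture viewer there is one more tool, called after "Request:" as name(argument=value, ...) on one line, values as JSON. move_arm: Moves the arm, as the interface text tells. Its arguments: {"type":"object","properties":{"moves":{"type":"array"},"grip_force":{"type":"number"}},"required":["moves"]}

```bash
ls; mkdir -p pics; python3 - <<'E'
from station import ctrl
import cv2,numpy as np
s=ctrl.observe();print(s)
a=[]
for n in("top","side"):
    f=ctrl.grab_frame(n);a.append(f);cv2.imwrite(f"pics/{n}0.png",f[:,:,::-1])
    m=ctrl.camera_model(n);print(n,m)
    for t in["fixture","cradle","block","spacer","topplate","setdown","plug","linkbar","wrench"]:
        print(t,[(round(d["confidence"],2),np.round(d["location"]).tolist(),int(d["mask"].sum())) for d in ctrl.trace(n,t)])
print(ctrl.camera_model("wrist"))
v=cv2.resize(np.vstack(a)[:,:,::-1],None,fx=.78,fy=.78)
cv2.imwrite("pics/both.png",cv2.resize(a[0][:,:,::-1],(800,600),interpolation=cv2.INTER_CUBIC))
E
```

```text
pics
{'clock': 0.0, 'joint_positions': array([ 1.52863022e+00,  3.85563509e-01,  6.60922070e-03, -5.15602678e-04,
       -1.19402693e+00, -2.58623415e-01]), 'joint_vel': array([ 1.07386543e-04,  7.89472677e-04, -7.17045436e-05,  5.21319267e-04,
       -1.74000092e-03, -1.02996572e-03]), 'effort': array([-1.29868572e-04, -3.90662026e+01,  1.87402815e+01,  4.21992704e+00,
        1.10156063e-02, -1.91166191e-04]), 'eef_pos': array([185.06006178, 596.74998402, 403.64601213]), 'ee_rot': array([ 3.13935787e+00, -9.57066938e-05, -3.00979636e-01]), 'ft_force': array([-0.30687245, -0.68854595, -0.72923243]), 'moment': array([ 0.01660477, -0.00015422, -0.06867416]), 'finger_force': 0.0, 'grip_width': 0.999145453557165}
top {'K': array([[397.74867391,   0.        , 247.83165742],
       [  0.        , 397.74867391, 198.4670752 ],
       [  0.        ,   0.        ,   1.        ]]), 'extrinsics': array([[-2.39448982e-02, -9.76584693e-01,  2.13796583e-01,
         3.54499367e+02],
       [-9.99712124e-01,  2.37160451e-02, -3.63559795e-03,
         4.25896600e+01],
       [-1.51994010e-03, -2.138
[... 1322 characters left out ...]
0], 266)]
setdown [(0.9, [320.0, 257.0], 238), (0.48, [358.0, 229.0], 341)]
plug [(0.81, [357.0, 226.0], 335)]
linkbar [(0.54, [246.0, 155.0], 177)]
wrench [(0.83, [349.0, 190.0], 696)]
{'K': array([[333.72961568,   0.        , 257.64017133],
       [  0.        , 333.72961568, 192.87134444],
       [  0.        ,   0.        ,   1.        ]]), 'hand_eye': array([[-2.89985294e-04, -9.52851837e-01, -3.03435814e-01,
         8.25142063e+01],
       [ 9.99999955e-01, -2.51387021e-04, -1.66264805e-04,
        -1.70363849e-01],
       [ 8.21458999e-05, -3.03435848e-01,  9.52851866e-01,
         1.94774164e+01],
       [ 0.00000000e+00,  0.00000000e+00,  0.00000000e+00,
         1.00000000e+00]])}
```

View pics/both.png

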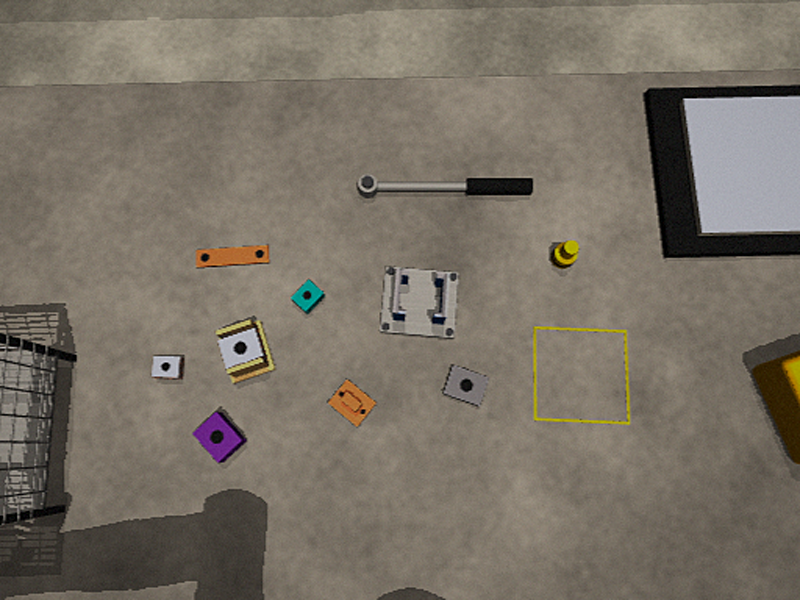

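View pics/side0.png

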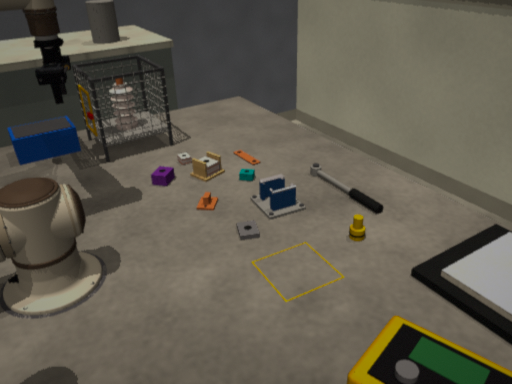

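The candidates in the top view (512-px frame) are white in the cradle (151,220), small white (106,235), purple (142,276) and turquoise (197,189). Purple and turquoise are ruled out. Of the two white ones, the one in the cradle is larger, so that is the block. I'll confirm it in an enlarged wrist crop.

```bash
cat > h.py <<'E'
from station import ctrl
import cv2,numpy as np
from scipy.optimize import minimize
from scipy.spatial.transform import Rotation as R
def bx(cx,cy,z0,lx,ly,h):
    return np.array([[cx+a*lx/2,cy+b*ly/2,z0+c*h] for a in(-1,1) for b in(-1,1) for c in(0,1)],float)
M={"block":[bx(0,0,0,48,60,36)],"spacer":[bx(0,0,0,48,60,14)],
 "topplate":[bx(0,0,0,48,60,8),bx(0,0,8,16,30,24)],
 "cradle":[bx(0,0,0,84,70,8),bx(-31,0,8,8,56,50),bx(31,0,8,8,56,50)],
 "fixture":[bx(0,0,0,110,120,10)]+[bx(0,s*36.5,10,53,8,52) for s in(-1,1)]}
def pose():
    s=ctrl.observe();T=np.eye(4);T[:3,:3]=R.from_euler("xyz",s["ee_rot"]).as_matrix();T[:3,3]=s["eef_pos"];return T
def cam(n):
    m=ctrl.camera_model(n)
    return m["K"],(pose()@m["hand_eye"] if n=="wrist" else m["extrinsics"])
def proj(K,E,P):
    q=(np.c_[P,np.ones(len(P))]@np.linalg.inv(E).T)[:,:3]@K.T;return q[:,:2]/q[:,2:]
def ray(K,E,uv,z):
    d=E[:3,:3]@np.linalg.solve(K,[uv[0],uv[1],1]);return E[:3,3]+d*(z-E[2,3])/d[2]
def place(boxes,p,z0):
    r=R.from_euler("z",p[2]).as_matrix();return [b@r.T+[p[0],p[1],z0] for b in boxes]
def render(K,E,boxes,S=2):
    im=np.zeros((384*S,512*S),np.uint8)
    for b in boxes:
        c=cv2.convexHull(((proj(K,E,b)+.5)*S-.5).astype(np.float32)*16)
        cv2.fillConvexPoly(im,np.round(c).astype(np.int32),255,shift=4)
    return im
def fit(K,E,mask,boxes,z0,yaws=None,ign=None,S=2):
    m=cv2.GaussianBlur(cv2.resize(mask.astype(np.float32)*255,None,fx=S,fy=S),(0,0),2)
    w=1 if ign is None else 1-cv2.resize(ign.astype(np.float32),None,fx=S,fy=S)
    ys,xs=np.nonzero(mask);c=ray(K,E,(xs.mean(),ys.mean()),z0+10)
    def f(q):
        im=cv2.GaussianBlur(render(K,E,place(boxes,(q[0],q[1],q[2]/50),z0),S).astype(np.float32),(0,0),2)
        return (np.abs(im-m)*w).sum()/m.sum()
    best=None
    for y in (yaws if yaws is not None else np.arange(0,np.pi,np.pi/8)):
        o=minimize(f,[c[0],c[1],y*50],method="Nelder-Mead",options=dict(initial_simplex=np.array([c[0],c[1],y*50])+np.array([[0,0,0],[8,0,0],[0,8,0],[0,0,10]]),xatol=.1,fatol=1e-4,maxiter=150))
        if best is None or o.fun<best[1]: best=(np.array([o.x[0],o.x[1],o.x[2]/50]),o.fun)
    return best
E
python3 - <<'E'
from h import *
for n in("top",):
    ctrl.grab_frame(n);K,E=cam(n)
    for t in("fixture","spacer","topplate","cradle"):
        d=ctrl.trace(n,t)
        if d:p,c=fit(K,E,d[0]["mask"],M[t],0);print(n,t,p.round(3),round(c,3))
    for u in[(151,220),(106,235),(373,240)]:print(ray(K,E,u,40 if u[0]<300 else 0).round())
E
```

```text
top fixture [582.739 -12.567   3.033] 0.038
top spacer [445.421 -79.829   2.787] 0.032
top topplate [422.515  98.425   2.429] 0.101
top cradle [508.441 265.197   3.46 ] 0.895
[514. 273.  40.]
[480. 380.  40.]
[ 457. -269.    0.]
```

Request:
move_arm(moves=[[100,0,-0.04,0,0,0,7],[100,0,-0.08,0,0,0,14],[100,0,-0.12,0,0,0,21],[100,0.01,-0.16,0,0,0,28],[100,0.03,-0.19,0,0,0,35],[100,0.06,-0.21,0,0,0,35],[100,0.09,-0.235,0,0,0,35],[100,0.12,-0.26,-0.01,0,0,35]])

```text
clock: 1.92
eef_pos: [306.1, 336.0, 397.1]
ee_rot: [-3.138, -0.005, 0.312]
ft_force: [0.6, 1.1, -0.3]
grip_width: 0.999
finger_force: 0.0
```

Request:
move_arm(moves=[[100,0.04,-0.01,0,0,0,0],[100,0.08,-0.02,0,0,0,0],[100,0.12,-0.03,0,0,0,0],[100,0.16,-0.04,0,0,0,0],[100,0.2,-0.06,-0.01,0,0,0],[100,0.21,-0.065,-0.03,0,0,0],[100,0.21,-0.065,-0.04,0,0,0],[100,0.21,-0.065,-0.04,0,0,0]])

```text
clock: 2.58
eef_pos: [515.1, 270.8, 351.4]
ee_rot: [3.14, 0.007, 0.307]
ft_force: [-1.0, 0.3, -0.0]
grip_width: 1.002
finger_force: 0.0
```

```bash
python3 - <<'E'
from h import *
s=ctrl.observe();print(s["clock"],s["eef_pos"],s["ee_rot"],s["joint_positions"])
K,E=cam("wrist");f=ctrl.grab_frame("wrist");v=f[:,:,::-1].copy()
dc=ctrl.trace("wrist","cradle");db=ctrl.trace("wrist","block")
for n,D in(("cradle",dc),("block",db)):print(n,[(round(d["confidence"],2),np.round(d["location"]).tolist(),int(d["mask"].sum())) for d in D])
b=db[0]["mask"]
m=dc[0]["mask"]|b
p,c=fit(K,E,m,M["cradle"]+place(M["block"],(0,0,0),8),0,[.31]);print("cradle",p,c)
ch=render(K,E,place(M["cradle"][1:],p,0),1)>0
q,c2=fit(K,E,b,M["block"],8,[p[2]],ign=ch&~b);print("block",q,c2)
cv2.imwrite("pics/w1.png",v);o=v.copy()
for k,col in((place(M["cradle"],p,0),(0,255,0)),(place(M["block"],q,8),(255,0,0))):
    for P in k:cv2.polylines(o,[cv2.convexHull(np.round(proj(K,E,P)).astype(np.int32))],True,col,1)
cv2.imwrite("pics/w1o.png",cv2.resize(o,(800,600)))
E
```

```text
2.5833 [515.0710451  270.82365866 351.39336533] [3.13957608 0.0065664  0.30738021] [ 0.7620115   0.35650767 -0.17603008 -0.00123909 -1.04504386  1.11679716]
cradle [(0.65, [261.0, 158.0], 3084)]
block [(0.93, [194.0, 271.0], 1308), (0.92, [388.0, 128.0], 2204), (0.67, [260.0, 191.0], 3252), (0.59, [131.0, 165.0], 1894)]
cradle [5.07396636e+02 2.66624911e+02 3.06428468e-01] 1.1106544733047485
block [ 3.79827545e+02  2.98022383e+02 -1.64356001e-01] 2.031327962875366
```

View pics/w1o.png

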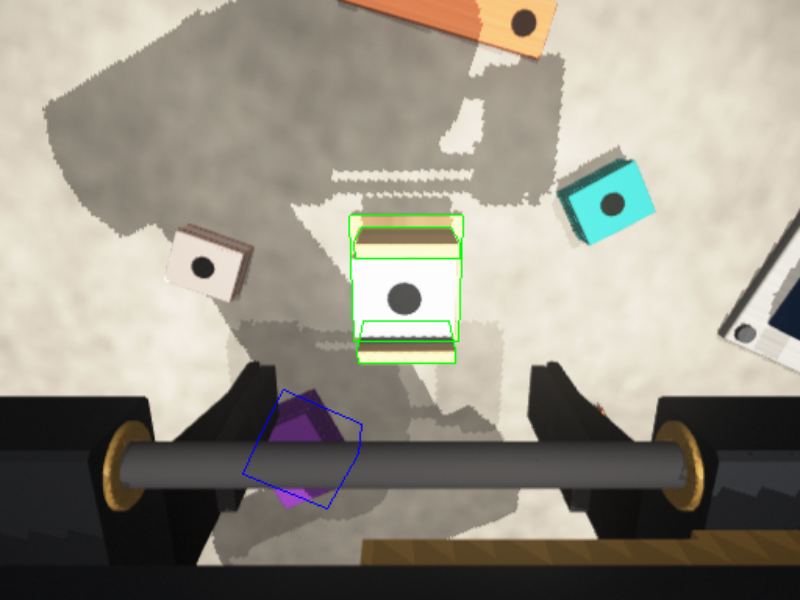

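The enlarged wrist view shows white block in the plywood cradle at (404,298) in the 800-px view. It is the larger white one; the small white look-alike at (203,265) stands free. Purple is at (305,445) and turquoise at (612,203). The first fit used the purple mask, so I'm refitting with the right one.

```bash
python3 - <<'E'
from h import *
K,E=cam("wrist");v=cv2.imread("pics/w1.png")
dc=ctrl.trace("wrist","cradle");db=ctrl.trace("wrist","block")
b=min(db,key=lambda d:np.hypot(*(np.array(d["location"])-[260,191])))["mask"]
m=(dc[0]["mask"]|b)
p,c=fit(K,E,m,M["cradle"]+place(M["block"],(0,0,0),8),0,[.31]);print("cradle",p,c)
ch=render(K,E,place(M["cradle"][1:],p,0),1)>0
q,c2=fit(K,E,b,M["block"],8,[p[2]],ign=ch&~b);print("block",q,c2)
# rectangle of the white top + dot, projected on the top plane z=44
r=cv2.minAreaRect(np.array([ray(K,E,(x,y),44)[:2] for y,x in np.argwhere(b)],np.float32));print("rect",r)
g=cv2.cvtColor(v,cv2.COLOR_BGR2GRAY);d=np.argwhere((g<110)&(np.hypot(*(np.indices(g.shape)-np.array([191,258])[:,None,None]))<14))
print("dot",ray(K,E,d.mean(0)[::-1],44))
o=v.copy()
for k,col in((place(M["cradle"],p,0),(0,255,0)),(place(M["block"],q,8),(255,0,0))):
    for P in k:cv2.polylines(o,[cv2.convexHull(np.round(proj(K,E,P)).astype(np.int32))],True,col,1)
cv2.imwrite("pics/w2.png",cv2.resize(o[110:260,160:360],(800,600)))
E
```

```text
cradle [5.08212819e+02 2.69960780e+02 3.03612225e-01] 0.04031156376004219
block [5.07995454e+02 2.71134044e+02 3.13891314e-01] 0.03000376746058464
rect ((507.5162658691406, 271.3179626464844), (46.96862030029297, 61.58782958984375), 17.84576416015625)
dot [506.98820657 270.54544233  44.        ]
```

View pics/w2.png

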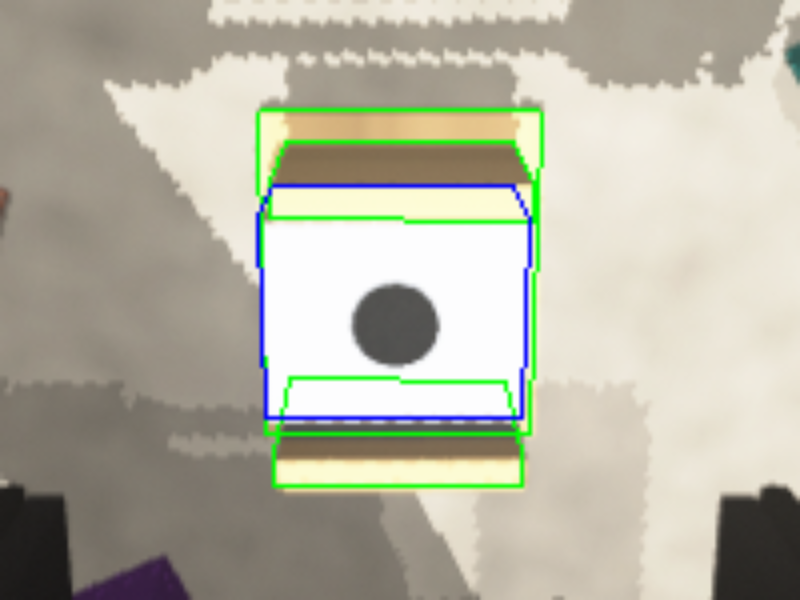

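Request:
move_arm(moves=[[100,-0.007,0,-0.01,0,0,0],[100,-0.007,0,-0.05,0,0,0],[100,-0.007,0,-0.085,0,0,0],[100,-0.007,0,-0.11,0,0,0],[100,-0.007,0,-0.13,0,0,0],[100,-0.007,0,-0.145,0,0,0],[100,-0.007,0,-0.153,0,0,0],[100,-0.007,0,-0.153,0,0,0]], grip_force=30)

```text
clock: 3.5
eef_pos: [507.5, 272.3, 201.0]
ee_rot: [3.141, 0.002, 0.311]
ft_force: [0.0, 0.3, -0.0]
grip_width: 0.997
finger_force: 0.0
```

```bash
python3 -c "
from h import *
s=ctrl.observe();print(s['clock'],s['eef_pos'],s['ee_rot'],s['ft_force'],s['grip_width'])"
```

```text
3.5 [507.46105888 272.34544263 200.95529144] [3.14080570e+00 1.84622320e-03 3.11221802e-01] [ 0.03420957  0.25039703 -0.01041577] 0.9970596939166031
```

Request:
move_arm(moves=[[100,0,-0.001,-0.005,0,0,0],[50,0,-0.001,-0.005,0,0,0],[40,0,-0.001,-0.005,0,0,0],[40,0,-0.001,-0.005,0,0,0],[40,0,-0.001,-0.005,0,0,0],[40,0,-0.001,-0.005,0,0,0]])

```text
clock: 4.0
eef_pos: [508.4, 270.6, 197.5]
ee_rot: [3.141, -0.0, 0.31]
ft_force: [1.7, -3.2, 2.5]
grip_width: 0.705
finger_force: 1.8
```

Request:
move_arm(moves=[[40,0,0,0,0,0,0],[40,0,0,0.003,0,0,0],[40,0,0,0.012,0,0,0],[40,0,0,0.03,0,0,0],[40,0,0,0.06,0,0,0]])

```text
clock: 4.42
eef_pos: [507.2, 270.4, 254.5]
ee_rot: [3.14, 0.007, 0.309]
ft_force: [0.9, 0.6, -2.4]
grip_width: 0.688
finger_force: 30.0
```

Request:
move_arm(moves=[[40,0,-0.01,0.03,0,0,0],[40,-0.01,-0.05,0.035,0,0,-4],[40,-0.017,-0.09,0.035,0,0,-8],[40,-0.024,-0.13,0.035,0,0,-12],[40,-0.031,-0.17,0.035,0,0,-16],[40,-0.038,-0.21,0.035,0,0,-20],[40,-0.044,-0.25,0.035,0,0,-24],[40,-0.05,-0.29,0.035,0,0,-24]])

```text
clock: 5.08
eef_pos: [457.1, -20.6, 292.1]
ee_rot: [-3.141, -0.0, -0.111]
ft_force: [0.9, -0.7, -2.5]
grip_width: 0.686
finger_force: 30.0
```

Request:
move_arm(moves=[[40,-0.005,-0.04,0,0,0,0],[40,-0.013,-0.08,0,0,0,0],[40,-0.02,-0.12,0,0,0,0],[40,-0.027,-0.15,-0.01,0,0,0],[40,-0.027,-0.17,-0.03,0,0,0],[40,-0.027,-0.17,-0.06,0,0,0],[40,-0.027,-0.17,-0.075,0,0,0],[40,-0.027,-0.17,-0.08,0,0,0]])

```text
clock: 5.75
eef_pos: [429.8, -189.4, 209.5]
ee_rot: [-3.141, 0.006, -0.111]
ft_force: [-0.3, 0.1, -2.5]
grip_width: 0.69
finger_force: 30.0
```

Request:
move_arm(moves=[[40,0,0,0,0,0,0],[40,0,0,0,0,0,0]])

```text
clock: 5.92
eef_pos: [431.8, -188.9, 212.4]
ee_rot: [3.141, -0.001, -0.108]
ft_force: [0.4, -0.4, -2.4]
grip_width: 0.685
finger_force: 30.0
```

Request:
move_arm(moves=[[40,0,0,-0.008,0,0,0],[40,0,0,-0.014,0,0,0],[40,0,0,-0.018,0,0,0],[40,0,0,-0.02,0,0,0],[40,0,0,-0.0215,0,0,0],[40,0,0,-0.0225,0,0,0],[40,0,0,-0.0225,0,0,0]])

```text
clock: 6.5
eef_pos: [431.2, -189.0, 189.5]
ee_rot: [3.142, -0.0, -0.109]
ft_force: [-1.6, 0.8, 0.8]
grip_width: 0.687
finger_force: 30.0
```

Request:
move_arm(moves=[[75,0,0,0,0,0,0],[100,0,0,0,0,0,0],[100,0,0,0,0,0,0],[100,0,0,0,0,0,0],[100,0,0,0.02,0,0,0],[100,0,0,0.05,0,0,-7],[100,0,0,0.08,0,0,-14],[100,0,0,0.08,0,0,-21]])

```text
clock: 7.17
eef_pos: [433.2, -189.4, 274.7]
ee_rot: [-3.138, -0.011, -0.48]
ft_force: [1.3, 0.1, 0.1]
grip_width: 0.995
finger_force: 0.0
```

Request:
move_arm(moves=[[100,0,0,0,0,0,-7],[100,0,0,0,0,0,-14],[100,0,0,0,0,0,-21],[100,0,0,0,0,0,-28],[100,0,0,0,0,0,-35],[100,0,0,0,0,0,-42],[100,0,0,0,0,0,-49],[100,0,0,0,0,0,-56]])

```text
clock: 7.83
eef_pos: [431.1, -189.1, 269.4]
ee_rot: [-3.141, -0.0, -1.459]
ft_force: [-0.6, 0.1, 0.3]
grip_width: 1.001
finger_force: 0.0
```

Request:
move_arm(moves=[[100,0,0,0,0,0,-7],[100,0,0,0,0,0,-13],[100,0,0,0,0,0,-13],[100,0,0,0,0,0,-13]])

```text
clock: 8.17
eef_pos: [431.1, -189.1, 269.3]
ee_rot: [-3.141, -0.0, -1.677]
ft_force: [-0.1, 1.1, 0.0]
grip_width: 0.998
finger_force: 0.0
```

```bash
cat >> h.py <<'E'
def look(names,near=None,z0s={},yaws=None,save=None,cmd=None):
    K,E=cam("wrist")
    if cmd is not None:
        T=np.eye(4);T[:3,:3]=R.from_euler("xyz",[np.pi,0,cmd[3]]).as_matrix();T[:3,3]=cmd[:3];E=T@ctrl.camera_model("wrist")["hand_eye"]
    f=ctrl.grab_frame("wrist");o=f[:,:,::-1].copy()
    for n in names:
        for d in ctrl.trace("wrist",n)[:3]:
            p,c=fit(K,E,d["mask"],M[n],z0s.get(n,0),yaws)
            print(n,round(d["confidence"],2),np.round(d["location"]),p.round(3),round(c,3))
            for P in place(M[n],p,z0s.get(n,0)):cv2.polylines(o,[cv2.convexHull(np.round(proj(K,E,P)).astype(np.int32))],True,(0,255,0),1)
    if save:cv2.imwrite(save,cv2.resize(o,(800,600)))
E
python3 - <<'E'
from h import *
s=ctrl.observe();print(s['clock'],s['eef_pos'],s['ee_rot'])
look(["block"],yaws=[-.109],save="pics/b1.png",cmd=(431.1,-189.1,269.2,-1.68))
E
```

```text
8.1667 [ 431.13629402 -189.09910031  269.34683268] [-3.14128152e+00 -2.46565335e-05 -1.67684486e+00]
block 0.95 [260. 208.] [ 4.28532e+02 -1.88490e+02 -1.10000e-01] 0.032
```

Request:
move_arm(moves=[[100,0.01,0.01,0.035,0,0,0],[100,0.02,0.03,0.07,0,0,0],[100,0.04,0.06,0.09,0,0,0],[100,0.06,0.09,0.105,0,0,0],[100,0.08,0.12,0.11,0,0,0],[100,0.1,0.14,0.11,0,0,0],[100,0.11,0.15,0.11,0,0,0],[100,0.11,0.15,0.11,0,0,0]])

```text
clock: 8.93
eef_pos: [542.8, -37.2, 378.8]
ee_rot: [-3.141, 0.0, -1.676]
ft_force: [-0.4, -0.7, 0.8]
grip_width: 1.0
finger_force: 0.0
```

Request:
move_arm(moves=[[100,0,0,0,0,0,0],[100,0,0,0,0,0,0]])

```text
clock: 9.1
eef_pos: [540.5, -39.7, 378.7]
ee_rot: [3.14, -0.0, -1.68]
ft_force: [0.2, -0.8, -0.2]
grip_width: 0.998
finger_force: 0.0
```

```bash
python3 - <<'E'
from h import *
s=ctrl.observe();print(s['clock'],s['eef_pos'],s['ee_rot'])
look(["fixture","spacer","topplate"],save="pics/f1.png",cmd=(541.1,-39.1,379.2,-1.68))
E
```

```text
9.1 [540.47356356 -39.70072846 378.6853507 ] [ 3.13980841e+00 -4.65792704e-04 -1.67978208e+00]
fixture 0.59 [221. 194.] [582.966 -10.361   3.044] 0.049
spacer 0.92 [341. 116.] [446.013 -79.699   2.775] 0.029
topplate 0.73 [379. 254.] [423.053  99.197   2.493] 4.205
```

View pics/f1.png

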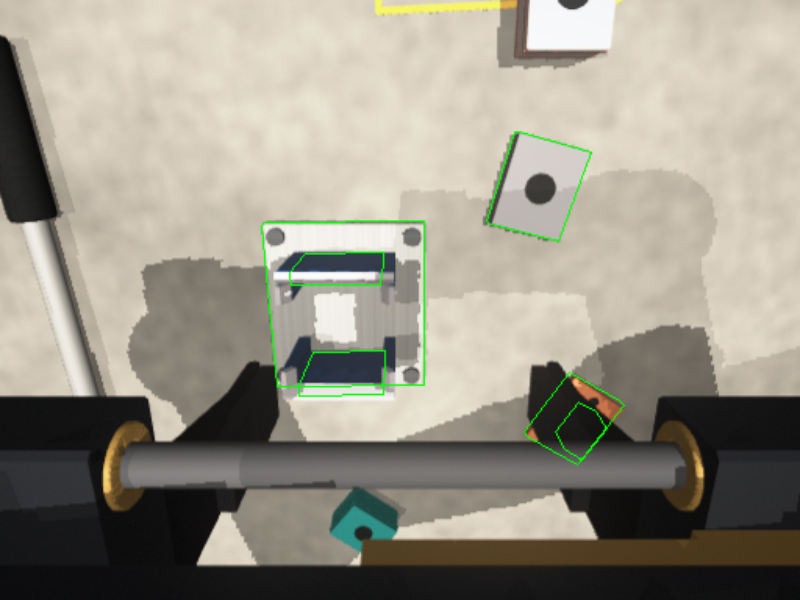

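The wrist picture shows the fixture base at (262–425, 222–386) with its walls at image top and bottom, the spacer at (540,188), and the plate half hidden at (580,410). I'll pin down the fixture from its base screw holes.

```bash
python3 - <<'E'
from h import *
T=np.eye(4);T[:3,:3]=R.from_euler("xyz",[np.pi,0,-1.68]).as_matrix();T[:3,3]=(541.1,-39.1,379.2);m=ctrl.camera_model("wrist");E=T@m["hand_eye"];K=m["K"]
g=cv2.cvtColor(ctrl.grab_frame("wrist"),cv2.COLOR_RGB2GRAY);W=[]
for u,v in[(176,151),(263,151),(263,240)]:
    a=g[v-9:v+10,u-9:u+10].astype(float);t=(np.median(a)+a.min())/2;w=np.clip(t-a,0,None)
    n,l,st,c=cv2.connectedComponentsWithStats((a<t).astype(np.uint8));k=l[9,9] or 1+st[1:,4].argmax()
    w=w*(l==k);y,x=np.indices(a.shape);q=((w*x).sum()/w.sum()+u-9,(w*y).sum()/w.sum()+v-9);W.append(ray(K,E,q,10)[:2]);print(np.round(q,2),(l==k).sum(),W[-1])
print("centre",(W[0]+W[2])/2,"sides",np.linalg.norm(W[1]-W[0]),np.linalg.norm(W[2]-W[1]),"yaw",np.arctan2(*(W[0]-W[1])[::-1]),np.arctan2(*(W[2]-W[1])[::-1])-np.pi/2)
E
```

```text
[177.9  150.92] 95 [621.6195595 -66.6727859]
[263.99 151.21] 105 [531.14320082 -56.4252353 ]
[263.4  238.84] 83 [542.3540256   44.71477234]
centre [581.98679255 -10.97900678] sides 91.05483937285777 101.75944053693101 yaw -0.11278156337049695 -0.11039396322610462
```

Request:
move_arm(moves=[[100,-0.025,-0.03,0,0,0,0],[100,-0.05,-0.06,-0.01,0,0,0],[100,-0.075,-0.09,-0.03,0,0,0],[100,-0.095,-0.12,-0.05,0,0,0],[100,-0.11,-0.145,-0.07,0,0,0],[100,-0.112,-0.15,-0.1,0,0,0],[100,-0.112,-0.15,-0.12,0,0,0],[100,-0.112,-0.15,-0.12,0,0,0]])

```text
clock: 10.02
eef_pos: [426.8, -189.8, 255.9]
ee_rot: [3.133, 0.0, -1.683]
ft_force: [-1.5, 0.2, 0.8]
grip_width: 0.996
finger_force: 0.0
```

Request:
move_arm(moves=[[100,0,0,-0.02,0,0,0],[100,0,0,-0.04,0,0,0],[100,0,0,-0.055,0,0,0],[100,0,0,-0.065,0,0,0],[100,0,0,-0.071,0,0,0],[100,0,0,-0.071,0,0,0],[60,0,0,-0.071,0,0,0],[30,0,0,-0.071,0,0,0]])

```text
clock: 10.68
eef_pos: [429.7, -189.1, 189.3]
ee_rot: [-3.139, -0.0, -1.679]
ft_force: [0.3, 0.0, 0.5]
grip_width: 0.916
finger_force: 0.0
```

Request:
move_arm(moves=[[30,0,0,0,0,0,0],[30,0,0,0,0,0,0],[30,0,0,0,0,0,0],[30,0,0,0,0,0,0]])

```text
clock: 11.02
eef_pos: [429.2, -189.1, 188.6]
ee_rot: [-3.141, 0.0, -1.68]
ft_force: [0.2, 0.8, 0.2]
grip_width: 0.628
finger_force: 0.0
```

Request:
move_arm(moves=[[30,0,0,0.003,0,0,0],[30,0,0,0.01,0,0,0],[30,0,0,0.03,0,0,0],[30,0,0,0.06,0,0,0],[30,0,0,0.09,0,0,0],[30,0,0,0.11,0,0,0],[30,0,0,0.11,0,0,0]])

```text
clock: 11.6
eef_pos: [430.1, -189.3, 302.8]
ee_rot: [-3.132, -0.001, -1.679]
ft_force: [0.2, 0.0, -1.9]
grip_width: 0.548
finger_force: 30.0
```

The fingers had not quite closed when the lift began, so the block is held at an uncertain height. I'll set it back on the bench gently and grip it again.

Request:
move_arm(moves=[[30,0,0,-0.03,0,0,0],[30,0,0,-0.06,0,0,0],[30,0,0,-0.08,0,0,0],[30,0,0,-0.09,0,0,0],[30,0,0,-0.093,0,0,0],[30,0,0,-0.095,0,0,0],[30,0,0,-0.095,0,0,0]])

```text
clock: 12.18
eef_pos: [429.1, -189.1, 203.0]
ee_rot: [3.141, -0.0, -1.68]
ft_force: [-0.1, -0.2, -2.7]
grip_width: 0.549
finger_force: 30.0
```

Request:
move_arm(moves=[[30,0,0,-0.001,0,0,0],[30,0,0,-0.002,0,0,0],[30,0,0,-0.003,0,0,0],[30,0,0,-0.003,0,0,0]])

```text
clock: 12.52
eef_pos: [429.2, -189.1, 200.6]
ee_rot: [-3.141, 0.0, -1.68]
ft_force: [-0.6, 0.1, -3.3]
grip_width: 0.548
finger_force: 30.0
```

Request:
move_arm(moves=[[30,0,0,-0.001,0,0,0],[30,0,0,-0.002,0,0,0],[30,0,0,-0.003,0,0,0],[30,0,0,-0.003,0,0,0]])

```text
clock: 12.85
eef_pos: [429.1, -189.1, 197.1]
ee_rot: [3.141, 0.0, -1.68]
ft_force: [0.7, -0.6, -3.1]
grip_width: 0.548
finger_force: 30.0
```

Request:
move_arm(moves=[[30,0,0,-0.001,0,0,0],[30,0,0,-0.002,0,0,0],[30,0,0,-0.003,0,0,0],[30,0,0,-0.003,0,0,0]])

```text
clock: 13.18
eef_pos: [429.1, -189.1, 194.0]
ee_rot: [3.141, 0.0, -1.68]
ft_force: [0.1, -0.1, -2.9]
grip_width: 0.547
finger_force: 30.0
```

Request:
move_arm(moves=[[30,0,0,-0.001,0,0,0],[30,0,0,-0.002,0,0,0],[30,0,0,-0.002,0,0,0]])

```text
clock: 13.43
eef_pos: [429.1, -189.1, 192.1]
ee_rot: [3.141, 0.0, -1.68]
ft_force: [-0.6, 0.5, -3.6]
grip_width: 0.551
finger_force: 30.0
```

Request:
move_arm(moves=[[30,0,0,-0.001,0,0,0],[30,0,0,-0.0015,0,0,0],[30,0,0,-0.0015,0,0,0]])

```text
clock: 13.68
eef_pos: [429.3, -189.1, 191.2]
ee_rot: [-3.141, -0.0, -1.679]
ft_force: [-1.2, 0.8, 2.6]
grip_width: 0.55
finger_force: 30.0
```

Request:
move_arm(moves=[[65,0,0,0,0,0,0],[65,0,0,0,0,0,0],[65,0,0,0,0,0,0],[40,0,0,0,0,0,0],[40,0,0,0,0,0,0],[40,0,0,0,0,0,0],[40,0,0,0,0,0,0],[40,0,0,0,0,0,0]])

```text
clock: 14.35
eef_pos: [429.2, -189.1, 190.7]
ee_rot: [-3.141, -0.0, -1.68]
ft_force: [-0.0, 0.4, -0.3]
grip_width: 0.549
finger_force: 30.0
```

Request:
move_arm(moves=[[40,0,0,0,0,0,0],[40,0,0,0,0,0,0]])

```text
clock: 14.52
eef_pos: [429.2, -189.1, 190.8]
ee_rot: [-3.141, -0.0, -1.68]
ft_force: [0.1, -0.4, -0.3]
grip_width: 0.548
finger_force: 30.0
```

Request:
move_arm(moves=[[40,0,0,0.005,0,0,0],[40,0,0,0.025,0,0,0],[40,0,0,0.06,0,0,0],[40,0,0,0.1,0,0,0],[40,0.02,0.02,0.11,0,0,0],[40,0.045,0.05,0.11,0,0,0],[40,0.07,0.08,0.11,0,0,0],[40,0.095,0.11,0.11,0,0,0]])

```text
clock: 15.18
eef_pos: [524.1, -78.0, 301.2]
ee_rot: [3.141, 0.001, -1.681]
ft_force: [0.4, -0.8, -3.1]
grip_width: 0.546
finger_force: 30.0
```

Request:
move_arm(moves=[[40,0.025,0.03,0,0,0,0],[40,0.045,0.053,0,0,0,0],[40,0.055,0.065,0,0,0,0],[40,0.058,0.068,0,0,0,0],[40,0.058,0.068,0,0,0,0],[40,0.058,0.068,0,0,0,0]])

```text
clock: 15.68
eef_pos: [581.2, -11.7, 300.1]
ee_rot: [3.139, -0.001, -1.68]
ft_force: [-0.3, -0.2, -3.2]
grip_width: 0.549
finger_force: 30.0
```

```bash
python3 - <<'E'
from h import *
s=ctrl.observe();print(s['clock'],s['eef_pos'],s['ee_rot'],s['ft_force'])
f=ctrl.grab_frame("wrist");cv2.imwrite("pics/g1.png",cv2.resize(f[100:384,100:420,::-1],(676,600)))
E
```

```text
15.6833 [581.17322122 -11.66595698 300.11908726] [ 3.13896693e+00 -5.27200489e-04 -1.68032819e+00] [-0.29416308 -0.2106932  -3.24021223]
```

View pics/g1.png

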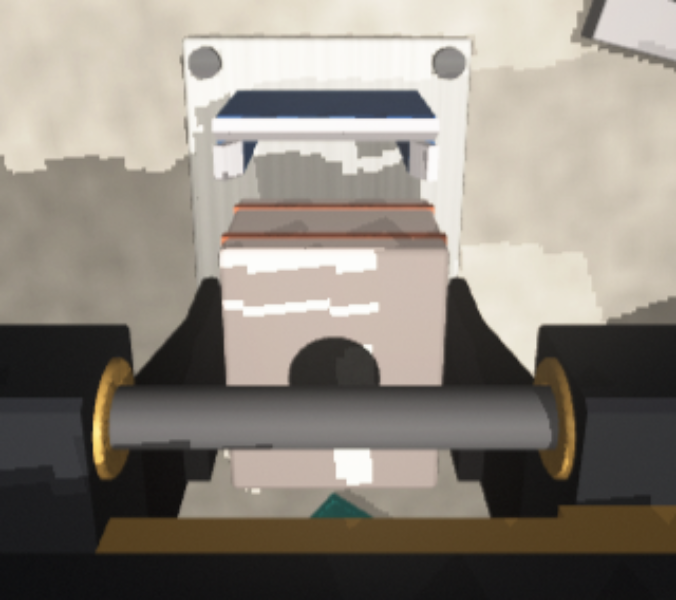

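The block hangs level between the fingers and lines up with the fixture: pocket at (325,180), block at (335,330). I'll lower it in steps and watch the force.

Request:
move_arm(moves=[[40,0,0,-0.015,0,0,0],[40,0,0,-0.028,0,0,0],[40,0,0,-0.034,0,0,0],[40,0,0,-0.038,0,0,0],[40,0,0,-0.042,0,0,0],[40,0,0,-0.045,0,0,0],[40,0,0,-0.045,0,0,0]])

```text
clock: 16.32
eef_pos: [582.0, -11.3, 255.6]
ee_rot: [3.141, -0.0, -1.68]
ft_force: [0.4, -0.1, -3.2]
grip_width: 0.552
finger_force: 30.0
```

Request:
move_arm(moves=[[40,0,0,-0.006,0,0,0],[40,0,0,-0.012,0,0,0],[40,0,0,-0.018,0,0,0],[40,0,0,-0.024,0,0,0],[40,0,0,-0.03,0,0,0],[40,0,0,-0.03,0,0,0]])

```text
clock: 16.82
eef_pos: [581.6, -11.1, 224.0]
ee_rot: [3.138, -0.001, -1.68]
ft_force: [0.0, 0.3, -3.3]
grip_width: 0.549
finger_force: 30.0
```

Request:
move_arm(moves=[[40,0,0,-0.007,0,0,0],[40,0,0,-0.014,0,0,0],[40,0,0,-0.019,0,0,0],[40,0,0,-0.022,0,0,0],[40,0,0,-0.0235,0,0,0],[40,0,0,-0.025,0,0,0],[40,0,0,-0.025,0,0,0]])

```text
clock: 17.4
eef_pos: [582.3, -11.0, 200.9]
ee_rot: [-3.141, 0.0, -1.679]
ft_force: [-0.6, 0.8, -3.5]
grip_width: 0.546
finger_force: 30.0
```

Request:
move_arm(moves=[[40,0,0,-0.0005,0,0,0],[40,0,0,-0.001,0,0,0],[40,0,0,-0.001,0,0,0]])

```text
clock: 17.65
eef_pos: [582.3, -11.0, 200.8]
ee_rot: [-3.141, 0.0, -1.679]
ft_force: [-1.8, 0.9, 4.1]
grip_width: 0.546
finger_force: 30.0
```

Request:
move_arm(moves=[[80,0,0,0,0,0,0],[80,0,0,0,0,0,0],[80,0,0,0,0,0,0],[80,0,0,0,0,0,0],[80,0,0,0,0,0,0],[80,0,0,0.01,0,0,0],[80,0,0,0.04,0,0,0],[80,0,0,0.08,0,0,0]])

```text
clock: 18.32
eef_pos: [581.2, -11.3, 278.1]
ee_rot: [3.134, -0.002, -1.68]
ft_force: [1.6, 0.0, 0.7]
grip_width: 0.796
finger_force: 0.0
```

Request:
move_arm(moves=[[80,0,0,0.025,0,0,-4],[80,-0.02,-0.01,0.04,0,0,-8],[80,-0.055,-0.028,0.04,0,0,-12],[80,-0.09,-0.045,0.04,0,0,-14.5],[80,-0.12,-0.06,0.04,0,0,-14.5],[80,-0.136,-0.069,0.03,0,0,-14.5],[80,-0.136,-0.069,0.01,0,0,-14.5],[80,-0.136,-0.069,0.01,0,0,-14.5]])

```text
clock: 18.98
eef_pos: [443.9, -80.8, 288.4]
ee_rot: [3.138, -0.001, -1.934]
ft_force: [0.3, 0.4, -0.3]
grip_width: 0.803
finger_force: 0.0
```

```bash
python3 - <<'E'
from h import *
s=ctrl.observe();print(s['clock'],s['eef_pos'],s['ee_rot'],s['ft_force'])
look(["spacer"],yaws=[2.78],cmd=(446.2,-80.1,289.7,-1.933),save="pics/s1.png")
ctrl.grab_frame("top");K,E=cam("top")
for d in ctrl.trace("top","block"):print(d["confidence"],d["location"],ray(K,E,d["location"],46).round())
E
```

```text
18.9833 [443.92789239 -80.76742523 288.39141585] [ 3.13761776e+00 -1.39096100e-03 -1.93448475e+00] [ 0.26676646  0.37414307 -0.27495589]
spacer 0.82 [253. 192.] [448.149 -79.736   2.777] 0.02
0.7 [140.2, 277.7] [378. 293.  46.]
0.61 [104.7, 234.1] [482. 381.  46.]
0.57 [266.6, 191.1] [577.  -7.  46.]
0.51 [199.8, 189.2] [586. 155.  46.]
```

Request:
move_arm(moves=[[80,0,0,-0.03,0,0,0],[80,0,0,-0.06,0,0,0],[80,0,0,-0.08,0,0,0],[80,0,0,-0.092,0,0,0],[80,0,0,-0.1,0,0,0],[80,0,0,-0.105,0,0,0],[80,0,0,-0.105,0,0,0],[80,0,0,-0.105,0,0,0]], grip_force=20)

```text
clock: 19.85
eef_pos: [446.8, -79.9, 185.3]
ee_rot: [-3.14, 0.001, -1.932]
ft_force: [0.6, -0.5, -0.2]
grip_width: 0.8
finger_force: 0.0
```

Request:
move_arm(moves=[[40,0,0,0,0,0,0],[40,0,0,0,0,0,0],[40,0,0,0,0,0,0],[40,0,0,0,0,0,0],[40,0,0,0,0,0,0],[40,0,0,0,0,0,0],[40,0,0,0,0,0,0],[40,0,0,0,0,0,0]])

```text
clock: 20.52
eef_pos: [446.3, -80.1, 185.1]
ee_rot: [-3.141, 0.0, -1.933]
ft_force: [-0.8, 0.1, 5.3]
grip_width: 0.55
finger_force: 20.0
```

Request:
move_arm(moves=[[40,0,0,0.005,0,0,0],[40,0,0,0.03,0,0,0],[40,0,0,0.07,0,0,0],[40,0,0,0.1,0,0,3],[40,0.02,0.01,0.11,0,0,6],[40,0.055,0.028,0.11,0,0,9],[40,0.09,0.045,0.11,0,0,12],[40,0.12,0.06,0.11,0,0,14.5]])

```text
clock: 21.18
eef_pos: [567.6, -19.3, 295.5]
ee_rot: [-3.14, 0.001, -1.677]
ft_force: [0.9, 0.4, -0.3]
grip_width: 0.55
finger_force: 20.0
```

Request:
move_arm(moves=[[40,0.012,0.007,0,0,0,0],[40,0.016,0.009,0,0,0,0],[40,0.016,0.009,-0.01,0,0,0],[40,0.016,0.009,-0.02,0,0,0],[40,0.016,0.009,-0.025,0,0,0],[40,0.016,0.009,-0.025,0,0,0]])

```text
clock: 21.68
eef_pos: [580.4, -11.8, 267.5]
ee_rot: [3.137, -0.001, -1.681]
ft_force: [-0.1, -0.2, -1.3]
grip_width: 0.551
finger_force: 20.0
```

```bash
python3 - <<'E'
from h import *
s=ctrl.observe();print(s['clock'],s['eef_pos'],s['ee_rot'],s['ft_force'])
f=ctrl.grab_frame("wrist");cv2.imwrite("pics/g2.png",cv2.resize(f[100:384,100:420,::-1],(676,600)))
E
```

```text
21.6833 [580.44210297 -11.83827433 267.53634145] [ 3.13653543e+00 -1.30297688e-03 -1.68078713e+00] [-0.10951882 -0.20027567 -1.27104809]
```

View pics/g2.png

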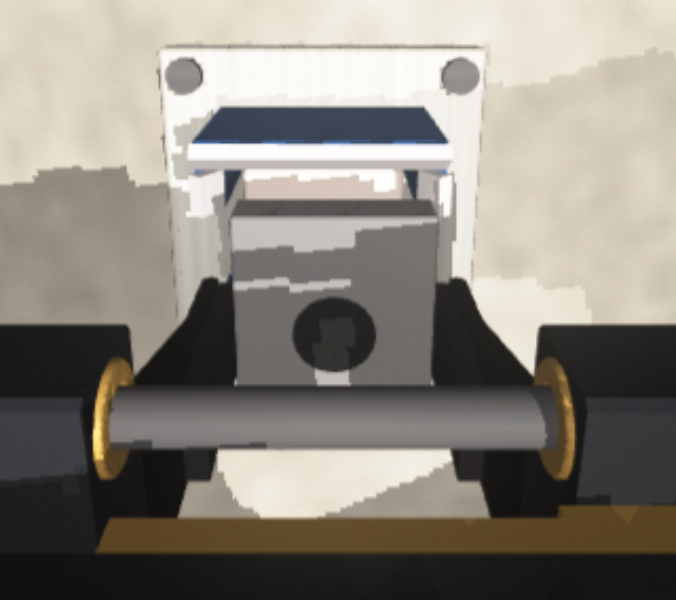

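The spacer is held square at (335,300), the seated block shows behind it at (325,185), and the fixture lies straight. Lowering.

Request:
move_arm(moves=[[40,0,0,-0.008,0,0,0],[40,0,0,-0.014,0,0,0],[40,0,0,-0.019,0,0,0],[40,0,0,-0.024,0,0,0],[40,0,0,-0.029,0,0,0],[40,0,0,-0.033,0,0,0],[40,0,0,-0.036,0,0,0],[40,0,0,-0.036,0,0,0]])

```text
clock: 22.4
eef_pos: [582.0, -11.1, 232.9]
ee_rot: [3.14, -0.0, -1.68]
ft_force: [0.3, -0.3, 0.4]
grip_width: 0.548
finger_force: 20.0
```

Request:
move_arm(moves=[[40,0,0,-0.001,0,0,0],[40,0,0,-0.002,0,0,0],[40,0,0,-0.002,0,0,0]])

```text
clock: 22.65
eef_pos: [582.2, -11.1, 231.8]
ee_rot: [-3.141, 0.0, -1.68]
ft_force: [0.1, -0.1, -0.8]
grip_width: 0.548
finger_force: 20.0
```

Request:
move_arm(moves=[[40,0,0,-0.0005,0,0,0],[40,0,0,-0.001,0,0,0],[40,0,0,-0.001,0,0,0]])

```text
clock: 22.9
eef_pos: [582.2, -11.0, 231.2]
ee_rot: [-3.141, 0.0, -1.679]
ft_force: [-1.2, 0.1, 1.9]
grip_width: 0.551
finger_force: 20.0
```

Request:
move_arm(moves=[[40,0,0,0,0,0,0]])

```text
clock: 22.98
eef_pos: [582.2, -11.0, 231.2]
ee_rot: [-3.141, 0.0, -1.679]
ft_force: [-1.3, 0.3, 3.1]
grip_width: 0.55
finger_force: 20.0
```

Request:
move_arm(moves=[[80,0,0,0,0,0,0],[80,0,0,0,0,0,0],[80,0,0,0,0,0,0],[80,0,0,0,0,0,0],[80,0,0,0,0,0,0],[80,0,0,0.01,0,0,0],[80,0,0,0.04,0,0,0],[80,0,0,0.075,0,0,0]])

```text
clock: 23.65
eef_pos: [581.5, -11.2, 305.0]
ee_rot: [3.136, -0.002, -1.68]
ft_force: [-0.6, 0.3, 0.2]
grip_width: 0.797
finger_force: 0.0
```

Request:
move_arm(moves=[[80,-0.02,0.015,0.005,0,0,-6],[80,-0.05,0.035,0.005,0,0,-12],[80,-0.08,0.055,0.005,0,0,-18],[80,-0.11,0.075,0.005,0,0,-24],[80,-0.14,0.095,0.005,0,0,-30],[80,-0.159,0.11,0.005,0,0,-33],[80,-0.159,0.11,0.005,0,0,-33],[80,-0.159,0.11,0.005,0,0,-33]])

```text
clock: 24.32
eef_pos: [422.5, 99.6, 311.9]
ee_rot: [-3.141, 0.002, -2.252]
ft_force: [0.5, -0.4, 0.8]
grip_width: 0.8
finger_force: 0.0
```

Request:
move_arm(moves=[[80,0,0,0,0,0,0],[80,0,0,0,0,0,0]])

```text
clock: 24.48
eef_pos: [423.9, 98.8, 311.1]
ee_rot: [-3.141, 0.001, -2.256]
ft_force: [0.2, 0.4, 0.1]
grip_width: 0.802
finger_force: 0.0
```

```bash
python3 - <<'E'
from h import *
s=ctrl.observe();print(s['clock'],s['eef_pos'],s['ee_rot'],s['ft_force'])
look(["topplate"],cmd=(423.2,98.9,310.7,-2.256),save="pics/t1.png")
E
```

```text
24.4833 [423.89403818  98.76127751 311.080052  ] [-3.14115745e+00  7.38621003e-04 -2.25602620e+00] [0.15235522 0.41016622 0.05262197]
topplate 0.56 [258. 181.] [421.171  98.712   2.434] 0.025
topplate 0.27 [ 65. 179.] [561.326  25.98    1.473] 0.659
```

View pics/t1.png

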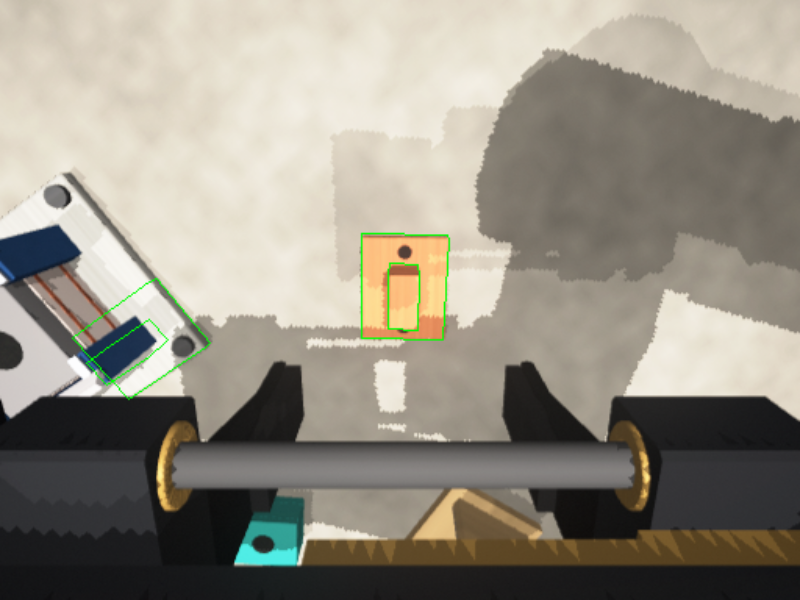

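The plate fit lies cleanly on the image at (405,287) with the lug at (404,297). I'll pick it up by the lug, and check the spacer in the top view too.

Request:
move_arm(moves=[[60,-0.0017,0,-0.03,0,0,-1.3],[60,-0.0017,0,-0.06,0,0,-1.3],[60,-0.0017,0,-0.085,0,0,-1.3],[60,-0.0017,0,-0.1,0,0,-1.3],[50,-0.0017,0,-0.11,0,0,-1.3],[50,-0.0017,0,-0.115,0,0,-1.3],[50,-0.0017,0,-0.117,0,0,-1.3],[50,-0.0017,0,-0.117,0,0,-1.3]], grip_force=40)

```text
clock: 25.25
eef_pos: [421.9, 98.8, 193.5]
ee_rot: [3.142, -0.0, -2.279]
ft_force: [0.9, -0.4, 0.6]
grip_width: 0.507
finger_force: 0.0
```

```bash
python3 - <<'E'
from h import *
s=ctrl.observe();print(s['clock'],s['eef_pos'],s['ee_rot'],s['grip_width'])
f=ctrl.grab_frame("top");K,E=cam("top")
for n in("spacer","block"):
  for d in ctrl.trace("top",n):
    if abs(d["location"][0]-267)<40:
        r=cv2.minAreaRect(np.array([ray(K,E,(x,y),60)[:2] for y,x in np.argwhere(d["mask"])],np.float32));print(n,d["confidence"],d["location"],r)
v=f[165:225,225:305,::-1];cv2.imwrite("pics/c1.png",cv2.resize(v,(800,600),interpolation=cv2.INTER_CUBIC))
E
```

```text
25.25 [421.8550193   98.77228019 193.53403968] [ 3.14153642e+00 -4.95505923e-04 -2.27888980e+00] 0.5070803488123072
spacer 0.62 [267.9, 188.3] ((580.0930786132812, -10.95657730102539), (58.63258743286133, 49.59359359741211), 83.28739929199219)
block 0.52 [263.3, 198.6] ((551.3511352539062, -7.575357437133789), (40.456172943115234, 6.995601654052734), 82.12458801269531)
```

View pics/c1.png

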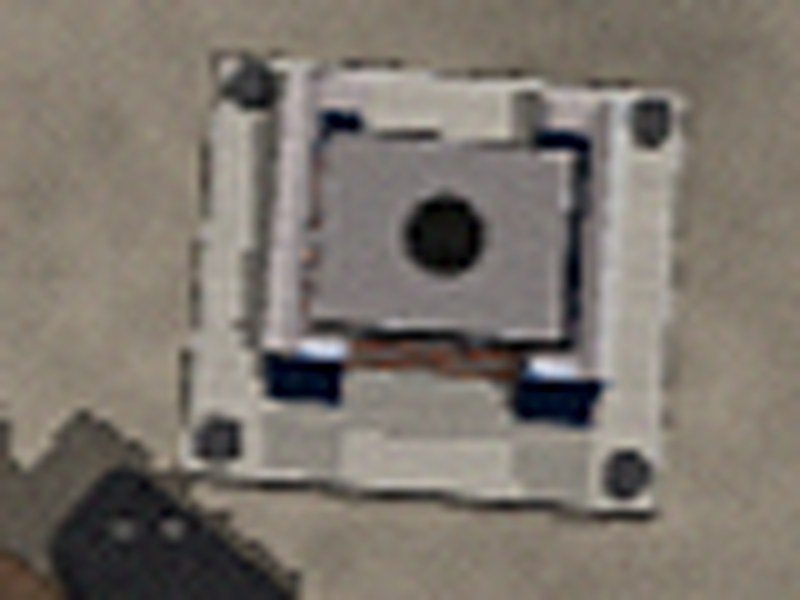

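The top view shows the spacer square between the walls, with its hole at (445,235) in the crop. Closing on the lug now.

Request:
move_arm(moves=[[5,0,0,0,0,0,0],[5,0,0,0,0,0,0],[5,0,0,0,0,0,0],[5,0,0,0,0,0,0],[5,0,0,0,0,0,0],[5,0,0,0,0,0,0],[5,0,0,0,0,0,0],[5,0,0,0,0,0,0]])

```text
clock: 26.07
eef_pos: [421.6, 99.0, 193.9]
ee_rot: [-3.141, 0.0, -2.278]
ft_force: [1.0, -1.0, 3.4]
grip_width: 0.18
finger_force: 40.0
```

Request:
move_arm(moves=[[5,0,0,0,0,0,0],[5,0,0,0,0,0,0]])

```text
clock: 26.23
eef_pos: [421.6, 99.0, 193.9]
ee_rot: [-3.141, 0.0, -2.278]
ft_force: [0.5, -0.9, 3.2]
grip_width: 0.181
finger_force: 40.0
```

Request:
move_arm(moves=[[5,0,0,0.005,0,0,0],[5,0,0,0.03,0,0,0],[5,0,0,0.065,0,0,5],[5,0,0,0.1,0,0,10],[5,0.025,-0.017,0.11,0,0,16],[5,0.055,-0.038,0.11,0,0,22],[5,0.085,-0.058,0.11,0,0,28],[5,0.115,-0.079,0.11,0,0,34.3]])

```text
clock: 26.9
eef_pos: [536.8, 19.0, 303.7]
ee_rot: [3.141, 0.001, -1.674]
ft_force: [-0.1, 0.7, -1.9]
grip_width: 0.18
finger_force: 40.0
```

Request:
move_arm(moves=[[5,0.025,-0.017,0,0,0,0],[5,0.04,-0.028,0,0,0,0],[5,0.0457,-0.031,0,0,0,0],[5,0.0457,-0.031,-0.01,0,0,0],[5,0.0457,-0.031,-0.02,0,0,0],[5,0.0457,-0.031,-0.024,0,0,0],[5,0.0457,-0.031,-0.024,0,0,0],[5,0.0457,-0.031,-0.024,0,0,0]])

```text
clock: 27.57
eef_pos: [581.4, -10.4, 279.2]
ee_rot: [3.14, -0.001, -1.678]
ft_force: [0.5, 0.1, -3.0]
grip_width: 0.184
finger_force: 40.0
```

```bash
python3 - <<'E'
from h import *
s=ctrl.observe();print(s['clock'],s['eef_pos'],s['ee_rot'],s['ft_force'],s['moment'],s['grip_width'])
f=ctrl.grab_frame("wrist");cv2.imwrite("pics/g3.png",cv2.resize(f[100:384,100:420,::-1],(676,600)))
E
```

```text
27.5667 [581.38011273 -10.41190651 279.2198466 ] [ 3.14000016e+00 -5.71898196e-04 -1.67831539e+00] [ 0.47265332  0.11057607 -3.03333846] [ 0.09321305 -0.08938937  0.01717647] 0.18427533496125958
```

View pics/g3.png

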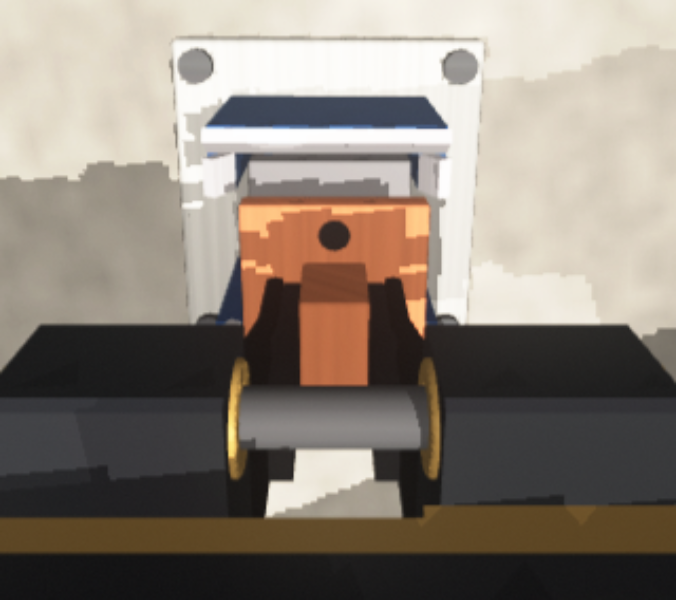

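The plate is level at (335,270), square over the spacer at (325,178). Lowering.

Request:
move_arm(moves=[[5,0,0,-0.006,0,0,0],[5,0,0,-0.011,0,0,0],[5,0,0,-0.015,0,0,0],[5,0,0,-0.019,0,0,0],[5,0,0,-0.022,0,0,0],[5,0,0,-0.0245,0,0,0],[5,0,0,-0.0245,0,0,0],[5,0,0,-0.0245,0,0,0]])

```text
clock: 28.28
eef_pos: [582.2, -11.1, 255.1]
ee_rot: [3.141, -0.0, -1.68]
ft_force: [-0.4, 0.3, -2.5]
grip_width: 0.179
finger_force: 40.0
```

Request:
move_arm(moves=[[5,0,0,-0.0005,0,0,0],[5,0,0,-0.001,0,0,0],[5,0,0,-0.001,0,0,0]])

```text
clock: 28.53
eef_pos: [582.2, -11.1, 254.3]
ee_rot: [-3.141, 0.0, -1.68]
ft_force: [0.4, 0.1, -3.0]
grip_width: 0.181
finger_force: 40.0
```

Request:
move_arm(moves=[[5,0,0,-0.0005,0,0,0],[5,0,0,-0.001,0,0,0],[5,0,0,-0.001,0,0,0],[5,0,0,-0.001,0,0,0]])

```text
clock: 28.87
eef_pos: [582.2, -11.1, 254.0]
ee_rot: [-3.141, -0.0, -1.679]
ft_force: [-2.3, 0.5, 3.3]
grip_width: 0.18
finger_force: 40.0
```

Request:
move_arm(moves=[[32,0,0,0,0,0,0],[32,0,0,0,0,0,0],[32,0,0,0,0,0,0],[32,0,0,0,0,0,0],[32,0,0,0.01,0,0,0],[32,0,0,0.04,0,0,0],[32,0,0,0.08,0,0,0],[32,0,0,0.12,0,0,0]])

```text
clock: 29.53
eef_pos: [581.9, -11.2, 374.6]
ee_rot: [3.14, -0.001, -1.679]
ft_force: [0.9, -0.8, -0.3]
grip_width: 0.322
finger_force: 0.0
```

Request:
move_arm(moves=[[32,-0.03,-0.03,0,0,0,0],[32,-0.06,-0.06,0,0,0,0],[32,-0.09,-0.09,0,0,0,0],[32,-0.12,-0.12,0,0,0,0],[32,-0.12,-0.12,0,0,0,0],[32,-0.12,-0.12,0,0,0,0]])

```text
clock: 30.03
eef_pos: [460.5, -132.4, 374.5]
ee_rot: [-3.14, 0.0, -1.682]
ft_force: [-0.3, 0.5, 0.8]
grip_width: 0.325
finger_force: 0.0
```

```bash
python3 - <<'E'
from h import *
s=ctrl.observe();print(s['clock'],s['eef_pos'],s['ft_force'])
f=ctrl.grab_frame("top");K,E=cam("top")
for d in ctrl.trace("top","topplate"):
    p,c=fit(K,E,d["mask"],M["topplate"],60,[-.11]);print("topplate",d["confidence"],d["location"],p,c)
for n in("plug","linkbar"):print(n,[d["location"] for d in ctrl.trace("top",n)][:1])
E
```

```text
30.0333 [ 460.51426824 -132.41767057  374.48745867] [-0.28909184  0.48375943  0.76286559]
plug [[361.0, 159.8]]
linkbar [[145.4, 162.2]]
```

```bash
python3 - <<'E'
from h import *
for n in("wrist","side"):
    K,E=cam(n);f=ctrl.grab_frame(n)
    for d in ctrl.trace(n,"topplate"):
        p,c=fit(K,E,d["mask"],M["topplate"],60,[-.11]);print(n,d["confidence"],d["location"],d["mask"].sum(),p,c)
# orange pixels in the top view
f=ctrl.grab_frame("top").astype(int);K,E=cam("top")
o=(f[...,0]-f[...,2]>50);o[:, :230]=0;o[:,310:]=0;o[:160]=0;o[225:]=0
if o.sum():p,c=fit(K,E,o,M["topplate"],60,[-.11]);print("orange",o.sum(),p,c)
E
```

```text
side 0.57 [275.5, 182.0] 242 [ 5.80569787e+02 -6.37569198e+00 -2.84250644e-01] 0.25178655982017517
side 0.32 [207.2, 166.7] 665 [458.14348514 157.99551633   0.65125197] 0.5454943180084229
```

Request:
move_arm(moves=[[32,0,-0.04,0,0,0,0],[32,-0.01,-0.08,0,0,0,0],[32,-0.02,-0.12,0,0,0,0],[32,-0.03,-0.16,0,0,0,0],[32,-0.04,-0.2,0,0,0,0],[32,-0.04,-0.2,0,0,0,0]])

```text
clock: 30.98
eef_pos: [420.9, -336.0, 372.7]
ee_rot: [3.141, -0.001, -1.686]
ft_force: [1.0, 0.4, -0.2]
grip_width: 0.321
finger_force: 0.0
```

```bash
python3 - <<'E'
from h import *
f=ctrl.grab_frame("top").astype(int);K,E=cam("top")
c0=proj(K,E,np.array([[582,-11,68.]]))[0].round().astype(int);print(c0,f[c0[1]-2:c0[1]+3:2,c0[0]-12:c0[0]+13:6].tolist())
o=(f[...,0]-f[...,2]>35).astype(np.uint8);w=np.zeros_like(o);w[165:225,225:305]=1;o*=w;o=cv2.morphologyEx(o,cv2.MORPH_OPEN,np.ones((3,3),np.uint8))>0;print(o.sum())
if o.sum()>50:p,c=fit(K,E,o,M["topplate"],60,[-.11]);print("orange",p,c)
for d in ctrl.trace("top","topplate"):
    p,c=fit(K,E,d["mask"],M["topplate"],60,[-.11]);print(d["confidence"],d["location"],d["mask"].sum(),p,c)
E
```

```text
[269 187] [[[213, 133, 60], [171, 103, 49], [195, 118, 56], [149, 85, 39], [173, 140, 118]], [[180, 111, 48], [200, 131, 65], [205, 134, 66], [188, 112, 46], [124, 85, 56]], [[205, 133, 58], [67, 31, 16], [63, 25, 13], [177, 103, 46], [135, 100, 84]]]
498
orange [ 5.81877716e+02 -1.04784819e+01 -1.03667764e-01] 0.09392496943473816
0.7 [267.3, 183.4] 498 [ 5.82338304e+02 -9.30514103e+00 -1.18962851e-01] 0.07672272622585297
```

The plate fit gives (582,-10.5) mm at yaw -0.104, within about 1 mm of the pocket centre, and the seating contact height matched. Handing in.

```bash
python3 -c "
from station import ctrl
print(ctrl.close_job())"
```

```text
the job is handed in; nothing more can be done
None
```

The block, spacer and copper plate (lug up) are stacked in the fixture pocket and the job was handed in at about 31 s of the 72 s; by my last camera measurement the plate was within about 2 mm of the pocket centre, but the station returned no verdict.

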